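Lay the coffee tray

TASK

Lay the coffee tray: first take the top coaster from the spring-loaded holder and lay it flat inside the tray's large ring, then stand the cup with the handle upright in the middle of that coaster. Also stand the steel milk jug inside the small ring and the sugar box with the knob inside the square frame, both upright and flat on the tray. Leave the tumbler without a handle and the box without a knob where they are, and let go of everything.

Things in the scene. Friction and masses are not known exactly. Their poses are not given: they have to be found in the camera images.
- large_ring: Low black rubber ring fixed to the floor of a fixed wooden serving tray (315 x 112 mm, floor 4 mm above the counter, edge 12 mm high, 8 mm thick): inner diameter 86 mm, outer 94, 4 mm high. It and the other two frames stand in a row along the tray, 105 mm apart, in any order. Origin: its centre at tray-floor level (4 mm above the counter); x across the tray, y along it, z up.
- small_ring: Low black rubber ring fixed to the tray's floor, for the round-footed jug: inner diameter 68 mm, outer 76, 4 mm high. Origin: its centre at the level of the tray's floor (4 mm above the counter); x across the tray, y along it, z up. The tray is turned by at most 0.2 rad.
- square_frame: Low black square rubber frame fixed to the tray's floor, for the sugar box: inside 66 x 66 mm, outside 74, 4 mm high. Origin: its centre at the level of the tray's floor (4 mm above the counter); its sides run along its x (across the tray) and y (along it).
- holder: Fixed spring-loaded coaster holder: dark round base 92 mm across, 8 mm high; four 8 mm steel posts 57 mm tall on a 77 mm circle at 45, 135, 225, 315 degrees from its x (gaps along x and y). Between them a sprung plate (80 N/m) holds three equal light grey stone coasters; when the top one is lifted the next rises 12 mm to its height. Origin: centre of its underside on the counter, z up.
- coaster: Top light grey stone coaster in the holder: disc 64 mm across, 12 mm thick, 0.1 kg, 2 mm of play inside the posts. Its underside starts 55 mm above the counter, 2 mm below the post tops, loose on an equal coaster. Grip only the upper half of its edge and lift straight up; so gripped, the fingertips also clear the 4 mm ring. Origin: centre of its underside, z up.
- cup: Small blue ceramic cup WITH a handle, open at the top: 56 mm high, 60 mm across at the rim, 58 mm at 12 mm up, foot 46 mm across, wall 3.5 mm. The handle at its +y side reaches 49 mm from the axis, 16 to 48 mm above the foot; grasp across its x. About 0.12 kg. Origin: centre of its underside, z up.
- jug: Small stainless steel milk jug, straight round body 52 mm across and 66 mm high, open at the top, wall 3 mm. A wire handle at its +y side reaches 45 mm from the axis, 13 to 59 mm above the foot; a small spout at -y reaches 35 mm near the rim; grasp across its x. About 0.14 kg. Origin: centre of its underside, z up.
- sugar_box: Sugar box: square terracotta box with a light wooden lid that does not come off and a dark round wooden KNOB on it. 48 x 48 mm (sides along its x and y), 52 mm high to the lid's top (terracotta up to 46 mm), knob 18 mm across and 14 mm high. About 0.2 kg. Origin: centre of its underside, z up.
- tumbler: Look-alike to be left alone: blue ceramic tumbler with the same body as the cup (60 mm across, 56 mm high) but NO handle. Origin: centre of its underside, z up.
- flat_box: Look-alike to be left alone: the same square terracotta box and wooden lid as the sugar box (48 x 48 mm, 52 mm high) but with a flat lid and NO knob. Origin: centre of its underside, z up.
Not all that is in view belongs to the job. What is shaped like the sugar_box but green is not meant.

How it is judged:
By the outcome, as a careful person would: the job done as asked, in the order asked, and still so for the second after the job is handed in, with the robot touching nothing.
It also fails if it takes over 115 s, if anything falls off the work surface, if the arm or the gripper's body presses on something with over 40 N, if the wrist force passes 120 N, or if a joint passes its speed limit or range.

ROBOT

A 6-joint arm with a two-finger parallel gripper is mounted at the origin on the work surface. World frame = base frame: x ahead of the robot, y to its left, z up, the work surface at z = 0. Lengths are in m, angles in rad, forces in N, time in s.
With the tool pointing down it reaches from about 0.3 to 0.95 m from the base axis. Payload 3.1 kg.
Tool frame: the origin (TCP) lies at the very end of the fingers, on their centre line; the grasp point (between the pads) lies 19 mm behind it (pinch_z is the distance from the TCP to the grasp point, in m); z points along the fingers, y is the line along which they close (so a half turn about z gives the same grasp; the last joint's range is limited). The gripper opens to 85 mm and grips with 20 to 120 N. Pads are 22 mm wide; open, the fingers measure 114 mm over their backs; the gripper's body (76 mm by 85 mm) begins 54 mm behind the grasp point. The pads swing forward as they close: fully open they stand 13 mm farther back than shut.
Start: joints at [1.136, 0.308, 1.634, -0, 1.2, -0.07], TCP at [0.223, 0.584, 0.231] pointing down, gripper open.
Joint ranges: [-3.06, 3.06], [-0.79, 1.96], [0.05, 2.63], [-1.19, 4.34], [0.05, 2.64], [-2.94, 2.94]. Speed limits (rad/s): [2.79, 2.79, 3.14, 3.14, 3.14, 3.14].

INTERFACE

Orientations are given as a unit quaternion [x, y, z, w].
In Python, from plant import * gives the robot as it stands.
- The arm moves only by the tool jog_arm, never from a script. Its argument "increments" is one flat list of numbers, 5 for each row, row after row: the finger opening in mm, from 0 to 85.4, then the shift along the tool's x, y, z in mm, then the turn about the tool's z in rad. In form: [grip, dx, dy, dz, twist, grip, dx, dy, dz, twist, ...]. A call has 1 to 12 rows; each row shifts and turns the commanded pose from where the row before left it, along the tool's axes as they then stand; what a row does not reach is not made up. A row lasts 1/10 s, in which the tool goes at most 50 mm and 8.59 degrees, less where a joint would pass 70% of its speed; a pose out of reach is approached as far as the arm can. A call with a gripper value outside its range is refused whole. The fingers move at their own pace and stop on an object; "grip_force" is the grip in N (left out, the last holds). Time passes only in rows, so rows that do not move let the fingers close. It gives the time, the measured TCP pose, the force, the opening and the grip force at its end, in the units of the state.
- get_obs(): the state, without advancing time (a new reading comes with each control period).
- read_camera(name): name is "side" or "top"; returns a dict with "pixels" (400x640x3 uint8, red, green, blue), "vfov" (degrees; the focal length in pixels is half the picture's height over the tangent of half this angle, whatever the lens; pixels are square), "cx", "cy" (the principal point, pixels), "R" (3x3) and "t" (3): a world point X has camera coordinates R X + t. Camera axes: x right, y down, z forward; pixel columns grow to the right and rows downward; lengths in m; the calibration is good to about 2 mm. A picture is of the moment at which its call begins. There is no depth.
- sign_off(): hands the job in; it is judged then, once.
Trained networks look in a picture, given as the dict that the camera call returned (one of the last four; its "shot" number tells which), for a name from the list of things; names that differ only in an ending like _2 or _b are one class to them, and where a whole thing is asked for, a point or a joint stands for the part that bears it (a point fixed in the world has none). Each returns a list of dicts, best first, with "p" (0 to 1); they miss things now and then, are a little off and sometimes report something else, mostly with a low value. They report only what shows in the picture. A call takes as long as a camera call. They do not tell look-alikes from the thing itself.
- masks_of(query, picture): "mask" (400x640 bool, what is visible of it) and "rect" ([left, top, width, height] in pixels, round what is visible of it).
The state is a dict: "time_s": time; "qpos": joint angles; "joint_velocities": joint speeds; "effort": joint torques, N m; "tool_pos": TCP position; "ee_rot": TCP orientation; "ft_force": force on the tool from outside, world axes, zero at the start; "moment": the same for the moment, N m; "opening": finger opening in m; "grip_force": force on a finger pad.
Only numpy, scipy, OpenCV 4.12 (cv2) and the standard library are available. Lean on these libraries where they do the work, as an engineer would, in place of code of your own. Each camera call takes 0.05 s, during which the arm holds its last target. There are 200 camera calls.

## Working session

There is one attempt and no reset: what is moved stays moved. The work goes in short steps, Python scripts to look and compute and a tool call to move; the robot and the scene stay as the last step left them, time stands still between calls to the robot, and variables do not carry over. Pictures are saved under pics/ and viewed, at most 14 in all, crops included, and the job is handed in when it is done.

Besides the shell and the picture viewer there is one more tool, called after "Call:" as name(argument=value, ...) on one line, values as JSON. jog_arm: Moves the arm, as the interface text tells. Its arguments: {"type":"object","properties":{"increments":{"type":"array","items":{"type":"number"}},"grip_force":{"type":"number"}},"required":["increments"]}

```bash
mkdir -p pics; ls
cat > h.py <<'E'
from plant import *
import numpy as np, cv2
def cam(n,save=None):
    p=read_camera(n)
    if save: cv2.imwrite('pics/'+save,p['pixels'][:,:,::-1])
    return p
def f(p): return 200/np.tan(np.radians(p['vfov'])/2)
def back(p,u,v,z):
    R=np.array(p['R']);t=np.array(p['t']);F=f(p)
    d=R.T@np.array([(u-p['cx'])/F,(v-p['cy'])/F,1]);c=-R.T@t
    return c+d*(z-c[2])/d[2]
def proj(p,X):
    c=np.array(p['R'])@np.array(X)+np.array(p['t']);F=f(p)
    return np.array([p['cx']+F*c[0]/c[2],p['cy']+F*c[1]/c[2]])
E
python3 - <<'E'
from h import *
o=get_obs();print({k:np.round(v,3).tolist() for k,v in o.items()})
for n in('top','side'):
    p=cam(n,n+'0.png');print(n,p['vfov'],p['cx'],p['cy'],np.round(-np.array(p['R']).T@p['t'],3),np.round(p['R'],2).tolist(),p['pixels'].shape, [k for k in p])
    for q in['large_ring','small_ring','square_frame','holder','coaster','cup','jug','sugar_box']:
        for m in masks_of(q,p):
            ys,xs=np.nonzero(m['mask']);print(q,round(m['p'],2),m['rect'],round(xs.mean(),1),round(ys.mean(),1),len(xs))
E
```

```text
pics
{'time_s': 0.0, 'qpos': [1.136, 0.309, 1.635, 0.0, 1.2, -0.07], 'joint_velocities': [-0.0, -0.001, -0.0, 0.001, -0.001, -0.001], 'effort': [0.0, -41.525, -27.667, 0.0, 0.01, 0.0], 'tool_pos': [0.223, 0.583, 0.23], 'ee_rot': [0.181, 0.983, -0.001, -0.0], 'ft_force': [1.16, 0.424, 0.248], 'moment': [0.013, 0.094, 0.033], 'grip_force': 0.0, 'opening': 0.085}
top 45.18209136749255 314.5147695960453 208.78435322946072 [0.414 0.047 1.26 ] [[0.03, -1.0, 0.0], [-1.0, -0.03, -0.09], [0.09, -0.0, -1.0]] (400, 640, 3) ['pixels', 'vfov', 'cx', 'cy', 'R', 't', 'shot']
large_ring 0.53 [473.0, 206.3, 23.5, 20.3] 485.9 214.4 471
large_ring 0.51 [332.6, 173.1, 34.3, 14.3] 347.6 182.5 10
small_ring 0.5 [289.1, 217.7, 26.5, 25.4] 300.6 231.4 512
small_ring 0.42 [279.7, 179.8, 6.4, 7.9] 282.0 185.0 4
square_frame 0.5 [301.3, 169.0, 27.3, 27.7] 323.2 178.3 78
holder 0.92 [283.4, 216.5, 36.7, 29.5] 300.7 232.8 473
coaster 0.81 [288.1, 220.0, 28.8, 21.2] 301.0 231.4 507
cup 0.67 [350.0, 222.6, 27.2, 23.8] 364.8 233.2 511
jug 0.59 [225.7, 230.7, 26.9, 21.3] 239.8 241.9 439
jug 0.44 [336.0, 167.5, 33.4,
[... 270 characters left out ...]
.37, 0.56, -0.75]] (400, 640, 3) ['pixels', 'vfov', 'cx', 'cy', 'R', 't', 'shot']
large_ring 0.66 [356.9, 216.5, 12.6, 32.0] 361.5 226.5 4
square_frame 0.45 [356.2, 204.7, 3.1, 6.7] 360.6 209.1 7
square_frame 0.34 [256.1, 173.4, 20.1, 28.8] 263.7 188.3 422
holder 0.88 [285.4, 214.7, 34.9, 25.6] 301.7 227.8 412
holder 0.52 [428.3, 334.7, 34.5, 37.8] 444.7 349.7 794
coaster 0.87 [288.3, 202.4, 20.8, 20.8] 299.2 210.0 416
cup 0.97 [324.1, 243.6, 23.8, 28.3] 335.2 258.0 587
jug 0.81 [255.0, 172.9, 16.9, 26.5] 263.4 187.8 387
sugar_box 0.83 [211.0, 160.4, 19.2, 24.8] 221.6 173.3 342
sugar_box 0.59 [235.8, 148.8, 25.9, 18.5] 249.1 156.2 347
sugar_box 0.57 [241.7, 125.0, 23.5, 17.5] 251.6 133.7 324
```

Run:
```python
import cv2
a=cv2.imread('pics/top0.png')[140:300,110:510];cv2.imwrite('pics/top0c.png',cv2.resize(a,(800,320),interpolation=cv2.INTER_CUBIC))
a=cv2.imread('pics/side0.png')[100:380,180:500];cv2.imwrite('pics/side0c.png',cv2.resize(a,None,fx=2.14,fy=2.14,interpolation=cv2.INTER_CUBIC)[:600,:800])
```

```text
(no output)
```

View pics/top0c.png

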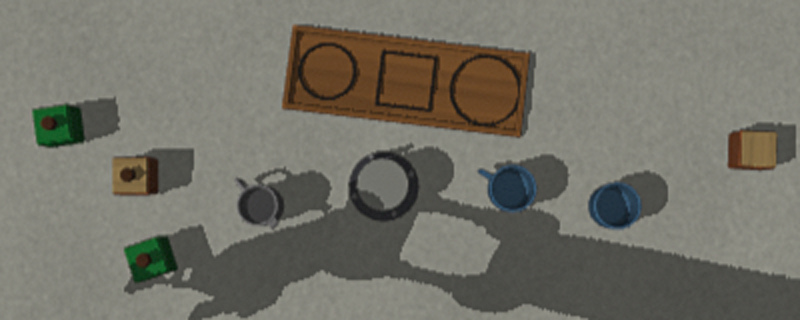

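View pics/side0c.png

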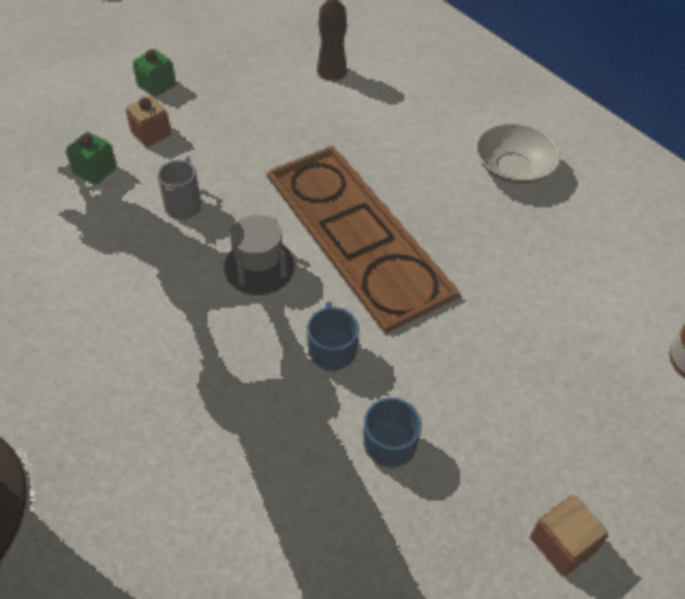

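```bash
cat > fit.py <<'E'
from h import *
from scipy.optimize import minimize
def cyl(r,z0,z1,n=40):
    a=np.linspace(0,2*np.pi,n,endpoint=False)
    return np.array([[r*np.cos(t),r*np.sin(t),z] for z in(z0,z1) for t in a])
def box(a,b,c,d,e,g): return np.array([[x,y,z] for x in(a,b) for y in(c,d) for z in(e,g)],float)
def cone(r0,z0,r1,z1): return np.vstack([cyl(r0,z0,z0),cyl(r1,z1,z1)])
M=dict(cup=[np.vstack([cone(.023,0,.029,.012),cone(.029,.012,.030,.056)]),box(-.004,.004,.025,.049,.016,.048)],
 tumbler=[np.vstack([cone(.023,0,.029,.012),cone(.029,.012,.030,.056)])],
 jug=[cyl(.026,0,.066),box(-.002,.002,.026,.045,.013,.059),box(-.005,.005,-.035,-.02,.058,.066)],
 sugar_box=[box(-.024,.024,-.024,.024,0,.052),cyl(.009,.052,.066)],
 coaster=[cyl(.032,.055,.067)], holder_base=[cyl(.046,0,.008)],
 tray=[box(-.056,.056,-.1575,.1575,0,.012)])
S=8
def render(p,parts,x,y,a,win):
    u0,v0,w,h=win; im=np.zeros((h*S,w*S),np.uint8); c,s=np.cos(a),np.sin(a)
    for P in parts:
        W=P@np.array([[c,s,0],[-s,c,0],[0,0,1]])+[x,y,0]
        uv=np.array([proj(p,q) for q in W])
        hull=cv2.convexHull((((uv-[u0,v0]+.5)*S*16).astype(np.int32)))
        cv2.fillPoly(im,[hull],255,shift=4)
    return cv2.resize(im,(w,h),interpolation=cv2.INTER_AREA)/255.
def win(m,pad=8):
    ys,xs=np.nonzero(m);return(max(xs.min()-pad,0),max(ys.min()-pad,0),int(np.ptp(xs)+2*pad),int(np.ptp(ys)+2*pad))
def fit(views,name,x0,yaws):
    best=None
    ws=[win(m) for _,m in views]
    def cost(q):
        return sum(np.abs(render(p,M[name],q[0],q[1],q[2]/10,w)-m[w[1]:w[1]+w[3],w[0]:w[0]+w[2]][:w[3],:w[2]]).sum()/m.sum() for (p,m),w in zip(views,ws))
    for a in yaws:
        r=minimize(cost,[*x0,a*10],method='Nelder-Mead',options=dict(initial_simplex=[[x0[0],x0[1],a*10],[x0[0]+.008,x0[1],a*10],[x0[0],x0[1]+.008,a*10],[x0[0],x0[1],a*10+2]],xatol=1e-4,fatol=1e-4,maxiter=90))
        if best is None or r.fun<best.fun: best=r
    return best.x[0],best.x[1],best.x[2]/10,best.fun
def blob(mask,u,v,r=30):
    n,l,st,ce=cv2.connectedComponentsWithStats(mask.astype(np.uint8))
    d=np.hypot(ce[1:,0]-u,ce[1:,1]-v)+1e3*(st[1:,4]<60);k=1+np.argmin(d);return l==k
E
python3 - <<'E'
from fit import *
P={n:cam(n) for n in('top','side')}
px={'cup':((365,233),(335,258)),'tumbler':((417,242),(363,302)),'sugar_box':((178,227),(249,156)),'tray':((315,181),(350,210))}
hsv={n:cv2.cvtColor(P[n]['pixels'],cv2.COLOR_RGB2HSV).astype(int) for n in P}
for name,(a,b) in px.items():
    V=[]
    for n,(u,v) in zip(('top','side'),(a,b)):
        H,Sx,Vv=[hsv[n][:,:,i] for i in range(3)]
        m=(H>95)&(H<125)&(Sx>70) if name in('cup','tumbler') else ((H<25)|(H>172))&(Sx>50)
        if name=='tray': m=cv2.morphologyEx(m.astype(np.uint8),cv2.MORPH_CLOSE,np.ones((7,7)))>0
        m=blob(m,u,v);V.append((P[n],m))
    x0=back(P['top'],*a,.03)[:2]
    ya=[-.1] if name=='tray' else [0] if name=='tumbler' else [0,.5,1] if name=='sugar_box' else [0,.7,1.4,2.1]
    for vs,t in((V,'both'),(V[:1],'top'),(V[1:],'side')):
        print(name,t,np.round(fit(vs,name,x0,ya),4),[int(m.sum()) for _,m in vs])
for q,pxs,ya in(('jug',((240,242),(263,188)),[0,.7,1.4]),('coaster',((301,231),(299,210)),[0])):
    V=[]
    for n,(u,v) in zip(('top','side'),pxs):
        ms=masks_of(q,P[n]); m=min(ms,key=lambda m:np.hypot(m['rect'][0]+m['rect'][2]/2-u,m['rect'][1]+m['rect'][3]/2-v))
        V.append((P[n],m['mask']))
    x0=back(P['top'],*pxs[0],.04)[:2]
    for vs,t in((V,'both'),(V[:1],'top'),(V[1:],'side')):
        print(q,t,np.round(fit(vs,q,x0,ya),4),[int(m.sum()) for _,m in vs])
# holder posts: print sizes
g=cv2.cvtColor(P['top']['pixels'],cv2.COLOR_RGB2GRAY);c=g[210:255,280:325]
cv2.imwrite('pics/hold.png',np.hstack([cv2.resize(P[n]['pixels'][v:v+50,u:u+50,::-1],(400,400),interpolation=cv2.INTER_CUBIC) for n,u,v in(('top',276,207),('side',275,190))]))
E
```

```text
cup both [ 0.3929 -0.1865  6.5588  2.    ] [461, 100]
cup top [ 0.4587 -0.085   0.3046  0.1505] [461]
cup side [ 0.3975 -0.1709  4.9294  1.    ] [100]
tumbler both [ 0.4393 -0.2179 -0.122   4.686 ] [470, 131]
tumbler top [ 0.441  -0.2167  0.1055  0.0922] [470]
tumbler side [ 0.452  -0.2034 -0.118   4.4323] [131]
sugar_box both [0.463  0.3969 1.563  0.2332] [435, 346]
sugar_box top [0.4631 0.3962 0.0315 0.1095] [435]
sugar_box side [ 0.4632  0.3973 -0.0727  0.1051] [346]
tray both [ 0.5986  0.0527 -0.0948  0.04  ] [5125, 3432]
tray top [ 0.5987  0.0528 -0.0964  0.0174] [5125]
tray side [ 0.5982  0.052  -0.1007  0.021 ] [3432]
jug both [0.4294 0.2327 2.2613 0.2105] [410, 466]
jug top [ 0.4292  0.2332 -0.8381  0.0945] [410]
jug side [0.4297 0.2331 2.2211 0.0656] [466]
coaster both [0.4595 0.0783 0.2064 0.1092] [514, 402]
coaster top [0.4601 0.0782 0.1071 0.048 ] [514]
coaster side [0.4588 0.078  0.1953 0.0487] [402]
```

View pics/hold.png

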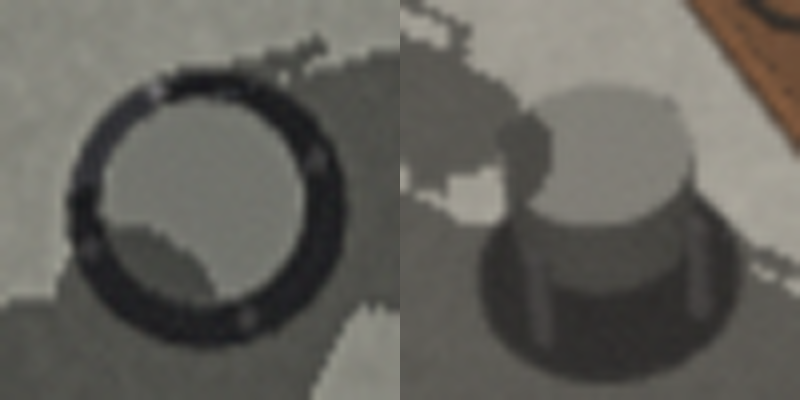

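```bash
cat > goto.py <<'E'
import sys
from plant import get_obs
import numpy as np
from scipy.spatial.transform import Rotation as Ro
o=get_obs();R=Ro.from_quat(o['ee_rot']).as_matrix();p=np.array(o['tool_pos'])
cur=np.arctan2(R[1,1],R[0,1])
print('t',round(o['time_s'],2),'pos',np.round(p*1e3,1),'closeyaw',round(cur,3),'q6',round(o['qpos'][5],2),'F',np.round(o['ft_force'],1),'tilt',round(R[2,2],5),'open',round(o['opening']*1e3,1))
for a in sys.argv[1:]:   # x,y,z mm,closing yaw
    x,y,z,w=map(float,a.split(','));d=R.T@(np.array([x,y,z])-p*1e3)
    tw=(cur-w+np.pi/2)%np.pi-np.pi/2
    print(a,'shift',np.round(d,1),'twist',round(tw,3))
    p=np.array([x,y,z])/1e3;R=R@Ro.from_rotvec([0,0,tw]).as_matrix();cur-=tw
E
python3 goto.py 360,160,100,1.19 360,160,4,1.19
```

```text
t 1.2 pos [223.  583.9 231.3] closeyaw 1.206 q6 -0.07 F [ 0.5 -0.4  0.1] tilt -1.0 open 85.2
360,160,100,1.19 shift [-279.2 -347.1  131.3] twist 0.016
360,160,4,1.19 shift [-0. -0. 96.] twist 0.0
```

Call:
jog_arm(increments=[64,-28,-35,3,0.016,64,-28,-35,14,0,64,-28,-35,14,0,64,-28,-35,14,0,64,-28,-35,14,0,64,-28,-35,14,0,64,-28,-35,14,0,64,-28,-35,14,0,64,-28,-35,14,0,64,-27,-32,14,0,64,0,0,0,0,64,0,0,0,0])

```text
time_s: 2.4
tool_pos: [0.354, 0.1575, 0.1023]
ee_rot: [0.191, 0.982, 0.0, -0.0]
ft_force: [0.3, 0.0, 0.5]
opening: 0.064
grip_force: 0.0
```

```bash
python3 goto.py 360,160,0,1.19
```

```text
t 2.4 pos [354.  157.5 102.3] closeyaw 1.187 q6 -0.88 F [0.3 0.  0.5] tilt -1.0 open 64.0
360,160,0,1.19 shift [ -4.7   4.5 102.3] twist -0.003
```

Call:
jog_arm(increments=[64,0,0,35,0,64,0,0,35,0,64,0,0,20,0,64,0,0,10,0,64,0,0,2,0,64,0,0,0,0])

```text
time_s: 3.0
tool_pos: [0.3544, 0.1592, 0.0008]
ee_rot: [0.189, 0.982, 0.0, 0.001]
ft_force: [0.5, -0.9, -0.5]
opening: 0.064
grip_force: 0.0
```

Call:
jog_arm(increments=[64,0,0,1,0,64,0,0,1,0,64,0,0,1,0,64,0,0,0,0])

```text
time_s: 3.4
tool_pos: [0.354, 0.1583, -0.0024]
ee_rot: [0.189, 0.982, 0.0, 0.0]
ft_force: [0.1, 0.4, 0.4]
opening: 0.0641
grip_force: 0.0
```

Call:
jog_arm(increments=[64,0,0,1,0,64,0,0,1,0,64,0,0,1,0,64,0,0,0,0])

```text
time_s: 3.8
tool_pos: [0.3536, 0.1582, -0.0059]
ee_rot: [0.189, 0.982, -0.0, -0.0]
ft_force: [-0.8, 0.5, 0.5]
opening: 0.064
grip_force: 0.0
```

Call:
jog_arm(increments=[64,0,0,1,0,64,0,0,1,0,64,0,0,0,0])

```text
time_s: 4.1
tool_pos: [0.3537, 0.1582, -0.0061]
ee_rot: [0.189, 0.982, -0.0, -0.001]
ft_force: [-6.2, -2.2, 23.8]
opening: 0.064
grip_force: 11.9
```

Call:
jog_arm(increments=[64,0,0,1,0,64,0,0,1,0,64,0,0,0,0])

```text
time_s: 4.4
tool_pos: [0.3537, 0.1583, -0.0063]
ee_rot: [0.189, 0.982, -0.001, -0.002]
ft_force: [-13.2, -5.5, 50.0]
opening: 0.0642
grip_force: 24.7
```

Call:
jog_arm(increments=[64,0,0,-10,0,64,0,0,-35,0,84,0,0,-45,0,84,0,0,-45,0,84,0,0,0,0])

```text
time_s: 4.9
tool_pos: [0.3592, 0.16, 0.1312]
ee_rot: [0.189, 0.982, 0.003, 0.006]
ft_force: [0.6, 0.8, 0.9]
opening: 0.0841
grip_force: 0.0
```

```bash
python3 goto.py 459.4,78.1,125,1.187
```

```text
t 4.9 pos [359.2 160.  131.2] closeyaw 1.19 q6 -0.88 F [0.6 0.8 0.9] tilt -0.9999 open 84.1
459.4,78.1,125,1.187 shift [-123.4  -38.9    7.3] twist 0.003
```

Call:
jog_arm(increments=[84,-31,-10,2,0,84,-31,-10,2,0,84,-31,-10,2,0,84,-30,-9,1,0.003,84,0,0,0,0,84,0,0,0,0])

```text
time_s: 5.5
tool_pos: [0.4526, 0.076, 0.1172]
ee_rot: [0.191, 0.981, -0.0, -0.001]
ft_force: [-0.6, 0.1, -1.3]
opening: 0.0842
grip_force: 0.0
```

```bash
python3 goto.py 459.4,78.1,125,1.187
```

```text
t 5.5 pos [452.6  76.  117.2] closeyaw 1.185 q6 -1.11 F [-0.6  0.1 -1.3] tilt -1.0 open 84.2
459.4,78.1,125,1.187 shift [-5.4  4.5 -7.9] twist -0.002
```

Call:
jog_arm(increments=[84,-5.4,4.5,10,0,84,0,0,18,0,84,0,0,15,0,84,0,0,5,0,84,0,0,0,0,84,0,0,0,0])

```text
time_s: 6.1
tool_pos: [0.4601, 0.0789, 0.0704]
ee_rot: [0.19, 0.982, 0.0, 0.0]
ft_force: [0.3, 0.4, 0.1]
opening: 0.0841
grip_force: 0.0
```

```bash
python3 goto.py 459.4,78.1,55.5,1.187
python3 - <<'E'
from h import *
p=cam('side');q=cam('top')
cv2.imwrite('pics/g1.png',np.hstack([cv2.resize(x['pixels'][v:v+80,u:u+80,::-1],(400,400),interpolation=cv2.INTER_CUBIC) for x,u,v in((q,260,190),(p,260,165))]))
E
```

```text
t 6.1 pos [460.1  78.9  70.4] closeyaw 1.188 q6 -1.11 F [0.3 0.4 0.1] tilt -1.0 open 84.1
459.4,78.1,55.5,1.187 shift [ 0.3 -1.  14.9] twist 0.001
```

View pics/g1.png

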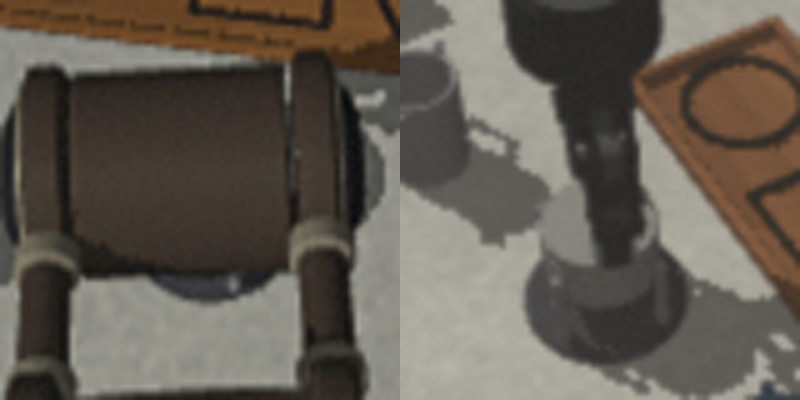

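The right half shows the near finger in front of the coaster at about (610,230), centred over it. The gripper hides the rest from the top camera.

Call:
jog_arm(increments=[84,0.3,-1,8,0,84,0,0,5,0,84,0,0,2,0,84,0,0,0,0,70,0,0,0,0,60,0,0,0,0,55,0,0,0,0,55,0,0,0,0,55,0,0,0,0], grip_force=40)

```text
time_s: 7.1
tool_pos: [0.4597, 0.0777, 0.0554]
ee_rot: [0.191, 0.982, 0.0, 0.0]
ft_force: [0.6, -0.3, -0.2]
opening: 0.0613
grip_force: 43.3
```

```bash
python3 goto.py 459.4,78.1,55.5,1.187
```

```text
t 7.1 pos [459.7  77.7  55.4] closeyaw 1.187 q6 -1.11 F [ 0.6 -0.3 -0.2] tilt -1.0 open 61.3
459.4,78.1,55.5,1.187 shift [ 0.4  0.3 -0.1] twist -0.0
```

Call:
jog_arm(increments=[55,0,0,-2,0,55,0,0,-4,0,55,0,0,-6,0,55,0,0,-10,0,55,0,0,-15,0,55,0,0,-15,0,55,0,0,0,0,55,0,0,0,0])

```text
time_s: 7.9
tool_pos: [0.4598, 0.0777, 0.1078]
ee_rot: [0.191, 0.982, 0.0, 0.001]
ft_force: [0.7, -0.0, -1.7]
opening: 0.0612
grip_force: 43.7
```

```bash
python3 goto.py
python3 - <<'E'
from h import *
p=cam('side');q=cam('top')
cv2.imwrite('pics/g2.png',np.hstack([cv2.resize(x['pixels'][v:v+80,u:u+80,::-1],(400,400),interpolation=cv2.INTER_CUBIC) for x,u,v in((q,260,190),(p,260,155))]))
E
```

```text
t 7.9 pos [459.8  77.7 107.8] closeyaw 1.187 q6 -1.11 F [ 0.7 -0.  -1.7] tilt -1.0 open 61.2
```

View pics/g2.png

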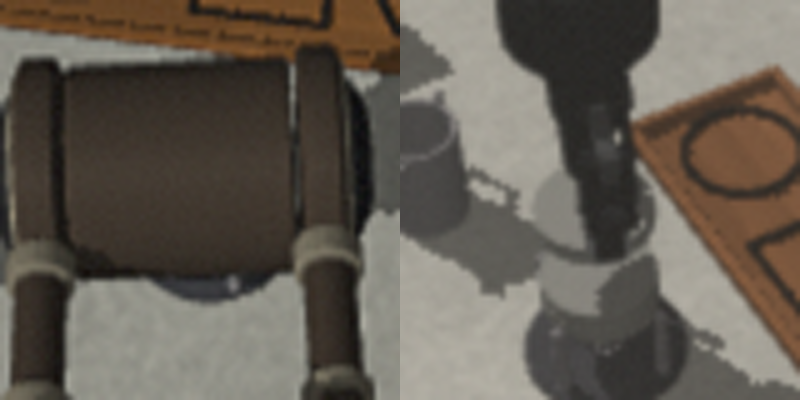

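```bash
python3 goto.py 588.1,-52,108,1.473
```

```text
t 8.0 pos [458.8  77.6 106.8] closeyaw 1.187 q6 -1.11 F [ 0.  -0.1 -0.9] tilt -1.0 open 61.5
588.1,-52,108,1.473 shift [-168.4  -71.7   -1.4] twist -0.286
```

Call:
jog_arm(increments=[55,-15,-6,0,0,55,-28,-12,0,0,55,-28,-12,0,0,55,-28,-12,0,0,55,-28,-12,0,0,55,-26,-11,0,0,55,-15,-7,0,0,55,0,0,0,-0.1,55,0,0,0,-0.1,55,0,0,0,-0.086,55,0,0,0,0,55,0,0,0,0])

```text
time_s: 9.2
tool_pos: [0.588, -0.0521, 0.1067]
ee_rot: [0.05, 0.999, 0.0, -0.001]
ft_force: [-0.1, -0.5, -1.0]
opening: 0.062
grip_force: 43.6
```

```bash
python3 goto.py 588.1,-52,20,1.473
```

```text
t 9.2 pos [588.  -52.1 106.7] closeyaw 1.471 q6 -1.63 F [-0.1 -0.5 -1. ] tilt -1.0 open 62.0
588.1,-52,20,1.473 shift [-0.2  0.2 86.7] twist -0.002
```

Call:
jog_arm(increments=[55,0,0,15,0,55,0,0,25,0,55,0,0,25,0,55,0,0,15,0,55,0,0,7,0,55,0,0,0,0,55,0,0,0,0])

```text
time_s: 9.9
tool_pos: [0.5891, -0.0521, 0.0208]
ee_rot: [0.049, 0.999, -0.0, 0.001]
ft_force: [-0.2, 0.1, -1.6]
opening: 0.0616
grip_force: 43.7
```

```bash
python3 goto.py 588.1,-52,5,1.473
python3 - <<'E'
from h import *
p=cam('side');q=cam('top')
cv2.imwrite('pics/g3.png',np.hstack([cv2.resize(x['pixels'][v:v+80,u:u+80,::-1],(400,400),interpolation=cv2.INTER_CUBIC) for x,u,v in((q,315,145),(p,325,175))]))
E
```

```text
t 9.9 pos [589.1 -52.1  20.8] closeyaw 1.473 q6 -1.63 F [-0.2  0.1 -1.6] tilt -1.0 open 61.6
588.1,-52,5,1.473 shift [ 1.   0.  15.8] twist -0.0
```

View pics/g3.png

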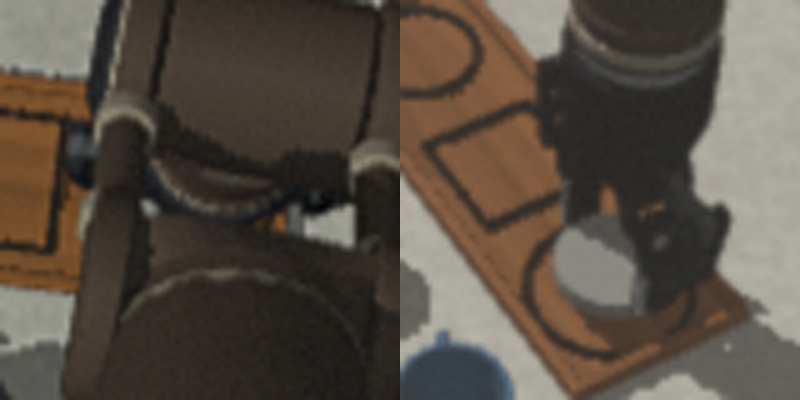

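The coaster is held level at about (605,265) in the right half, above the large ring.

Call:
jog_arm(increments=[55,1,0,7,0,55,0,0,5,0,55,0,0,2,0,55,0,0,1,0,55,0,0,0.7,0,55,0,0,0,0,55,0,0,0,0])

```text
time_s: 10.7
tool_pos: [0.5869, -0.0518, 0.0051]
ee_rot: [0.049, 0.999, 0.0, -0.001]
ft_force: [-2.7, 0.7, 5.6]
opening: 0.0613
grip_force: 44.3
```

Contact made; release gently, then go up.

Call:
jog_arm(increments=[62,0,0,0,0,66,0,0,0,0,70,0,0,0,0,74,0,0,0,0,78,0,0,-2,0,78,0,0,-10,0,78,0,0,-30,0,78,0,0,-45,0,78,0,0,-35,0,78,0,0,0,0])

```text
time_s: 11.7
tool_pos: [0.5927, -0.0527, 0.134]
ee_rot: [0.049, 0.999, -0.001, 0.007]
ft_force: [-0.0, -1.0, 0.7]
opening: 0.078
grip_force: 0.0
```

```bash
python3 goto.py 459,-85,125,0.3
```

```text
t 11.7 pos [592.7 -52.7 134. ] closeyaw 1.473 q6 -1.63 F [-0.  -1.   0.7] tilt -0.9999 open 78.0
459,-85,125,0.3 shift [130.1 -45.2   7.3] twist 1.173
```

```bash
python3 goto.py 429.4,232.9,125,2.28
python3 - <<'E'
import math
# tilt check
E
```

```text
t 11.7 pos [592.7 -52.7 134. ] closeyaw 1.473 q6 -1.63 F [-0.  -1.   0.7] tilt -0.9999 open 78.0
429.4,232.9,125,2.28 shift [190.5 268.3   6.2] twist -0.807
```

Call:
jog_arm(increments=[78,14,20,0,0,78,25,36,1,0,78,25,36,1,0,78,25,36,1,0,78,25,36,1,0,78,25,36,1,0,78,25,34,1,0,78,16,22,0,0,78,10,12,0,0,78,0,0,0,-0.13,78,0,0,0,-0.14,78,0,0,0,-0.14])

```text
time_s: 12.9
tool_pos: [0.4239, 0.2336, 0.1205]
ee_rot: [-0.159, 0.987, -0.0, -0.0]
ft_force: [0.1, -1.2, -0.2]
opening: 0.0778
grip_force: 0.0
```

Call:
jog_arm(increments=[78,0,0,0,-0.14,78,0,0,0,-0.14,78,0,0,0,-0.117,78,0,0,0,0,78,0,0,0,0])

```text
time_s: 13.4
tool_pos: [0.4242, 0.2333, 0.1205]
ee_rot: [-0.346, 0.938, -0.0, -0.0]
ft_force: [0.2, 0.0, -0.4]
opening: 0.0783
grip_force: 0.0
```

```bash
python3 goto.py 429.4,232.9,60,2.28
python3 - <<'E'
from fit import *
P={n:cam(n) for n in('top','side')}
def crop(n,X):
    u,v=proj(P[n],X).astype(int)-30;return cv2.resize(P[n]['pixels'][v:v+60,u:u+60,::-1],(300,300),interpolation=cv2.INTER_CUBIC)
L=[.588,-.052,.01];J=[.4294,.2329,.04]
cv2.imwrite('pics/g4.png',np.vstack([np.hstack([crop('top',L),crop('side',L)]),np.hstack([crop('top',J),crop('side',J)])]))
for n in P: print(n,proj(P[n],[.5881,-.052,.016]))
V=[]
for n in P:
    for m in masks_of('coaster',P[n])[:3]:
        if np.hypot(*(np.array(m['rect'][:2])+np.array(m['rect'][2:])/2-proj(P[n],[.588,-.052,.01])))<12: V.append((P[n],m['mask']));break
M['coaster']=[cyl(.032,.004,.016)]
for v in V: print('coaster',np.round(fit([v],'coaster',(.588,-.052),[0]),4))
E
```

```text
t 13.4 pos [424.2 233.3 120.5] closeyaw 2.277 q6 -1.86 F [ 0.2  0.  -0.4] tilt -1.0 open 78.3
429.4,232.9,60,2.28 shift [-3.8 -3.7 60.5] twist -0.003
top [352.5389485  184.37604398]
side [366.51404287 229.65272577]
coaster [ 0.5885 -0.0525  0.1425  0.1396]
coaster [ 0.5856 -0.0522  0.2392  0.0569]
```

View pics/g4.png

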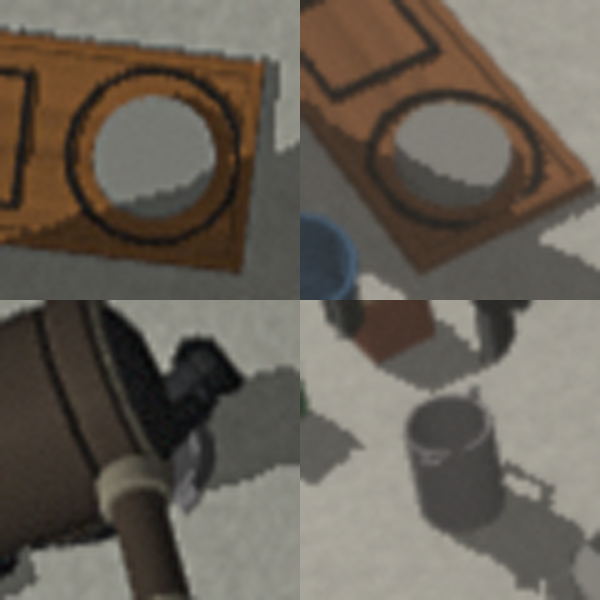

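The coaster lies flat in the ring, at about (155,155) in the top crop. The jug's handle points away from the side camera at (475,395), and the fingers straddle the jug.

Call:
jog_arm(increments=[78,-3.8,-3.7,15,0,78,0,0,20,0,78,0,0,15,0,78,0,0,8,0,78,0,0,0,0,78,0,0,0,0])

```text
time_s: 14.2
tool_pos: [0.43, 0.2332, 0.0629]
ee_rot: [-0.347, 0.938, 0.0, 0.0]
ft_force: [0.4, 0.0, -0.7]
opening: 0.0779
grip_force: 0.0
```

```bash
python3 goto.py 429.4,232.9,27,2.28
```

```text
t 14.2 pos [430.  233.2  62.9] closeyaw 2.28 q6 -1.87 F [ 0.4  0.  -0.7] tilt -1.0 open 77.9
429.4,232.9,27,2.28 shift [ 0.7  0.2 35.9] twist -0.0
```

Call:
jog_arm(increments=[78,0.7,0,8,0,78,0,0,12,0,78,0,0,10,0,78,0,0,6,0,70,0,0,0,0,62,0,0,0,0,56,0,0,0,0,50,0,0,0,0,45,0,0,0,0,45,0,0,0,0,45,0,0,0,0])

```text
time_s: 15.3
tool_pos: [0.4297, 0.2329, 0.0271]
ee_rot: [-0.347, 0.938, 0.0, 0.001]
ft_force: [-1.2, -0.1, 4.4]
opening: 0.0502
grip_force: 41.9
```

```bash
python3 goto.py
```

```text
t 15.3 pos [429.7 232.9  27.1] closeyaw 2.28 q6 -1.87 F [-1.2 -0.1  4.4] tilt -1.0 open 50.2
```

Call:
jog_arm(increments=[45,0,0,-5,0,45,0,0,-15,0,45,0,0,-20,0,45,0,0,-15,0,45,0,0,0,0,45,0,0,0,0])

```text
time_s: 15.9
tool_pos: [0.4288, 0.2324, 0.0813]
ee_rot: [-0.347, 0.938, -0.0, -0.0]
ft_force: [0.6, -0.1, -1.9]
opening: 0.0498
grip_force: 41.9
```

```bash
python3 goto.py 608.7,157,80,2.28
```

```text
t 15.9 pos [428.8 232.4  81.3] closeyaw 2.28 q6 -1.87 F [ 0.6 -0.1 -1.9] tilt -1.0 open 49.8
608.7,157,80,2.28 shift [ -87.4 -174.4    1.3] twist -0.0
```

Call:
jog_arm(increments=[45,-8,-16,0,0,45,-15,-30,0,0,45,-15,-30,0,0,45,-15,-30,0,0,45,-15,-30,0,0,45,-12,-24,0,0,45,-7.4,-14.4,0,0,45,0,0,0,0,45,0,0,0,0,45,0,0,0,0])

```text
time_s: 16.9
tool_pos: [0.6074, 0.1572, 0.0804]
ee_rot: [-0.347, 0.938, 0.0, -0.001]
ft_force: [0.0, -0.3, -0.8]
opening: 0.05
grip_force: 42.0
```

```bash
python3 goto.py 608.7,157,33,2.28
```

```text
t 16.9 pos [607.4 157.2  80.4] closeyaw 2.28 q6 -2.1 F [ 0.  -0.3 -0.8] tilt -1.0 open 50.0
608.7,157,33,2.28 shift [-1.  -1.1 47.4] twist 0.0
```

Call:
jog_arm(increments=[45,-1,-1,12,0,45,0,0,16,0,45,0,0,10,0,45,0,0,6,0,45,0,0,2,0,45,0,0,1.5,0,45,0,0,1,0,45,0,0,0,0,45,0,0,0,0])

```text
time_s: 17.8
tool_pos: [0.6109, 0.1571, 0.0336]
ee_rot: [-0.347, 0.938, -0.0, 0.0]
ft_force: [-0.8, -0.6, -2.1]
opening: 0.0507
grip_force: 42.0
```

```bash
python3 goto.py 608.7,157,31,2.28
```

```text
t 17.8 pos [610.9 157.1  33.6] closeyaw 2.28 q6 -2.1 F [-0.8 -0.6 -2.1] tilt -1.0 open 50.7
608.7,157,31,2.28 shift [1.7 1.3 2.6] twist -0.0
```

Call:
jog_arm(increments=[45,1,1,1,0,45,0,0,1,0,45,0,0,1,0,45,0,0,0,0,45,0,0,0,0])

```text
time_s: 18.3
tool_pos: [0.609, 0.1572, 0.0312]
ee_rot: [-0.347, 0.938, 0.0, -0.0]
ft_force: [-2.4, -0.3, 5.7]
opening: 0.0504
grip_force: 42.6
```

Call:
jog_arm(increments=[54,0,0,0,0,60,0,0,0,0,66,0,0,0,0,72,0,0,0,0,78,0,0,-5,0,78,0,0,-15,0,78,0,0,-35,0,78,0,0,-35,0,78,0,0,0,0,78,0,0,0,0])

```text
time_s: 19.3
tool_pos: [0.6106, 0.1575, 0.1228]
ee_rot: [-0.347, 0.938, -0.0, 0.002]
ft_force: [-0.2, -0.4, -0.3]
opening: 0.078
grip_force: 0.0
```

```bash
python3 goto.py 463,396.8,125,1.54
python3 - <<'E'
from fit import *
p=cam('side')
hsv=cv2.cvtColor(p['pixels'],cv2.COLOR_RGB2HSV).astype(int);H,S_,V=[hsv[:,:,i] for i in range(3)]
m=blob(((H<25)|(H>172))&(S_>50),249,156)
for a in(-.1,0,.1,1.5): print(a,np.round(fit([(p,m)],'sugar_box',(.463,.397),[a]),4))
E
```

```text
t 19.3 pos [610.6 157.5 122.8] closeyaw 2.28 q6 -2.1 F [-0.2 -0.4 -0.3] tilt -0.99999 open 78.0
463,396.8,125,1.54 shift [-43.9 277.7  -2.6] twist 0.74
-0.1 [ 0.463   0.3976 -0.0674  0.1002]
0 [ 0.4631  0.3983 -0.0673  0.1014]
0.1 [ 0.4628  0.3976 -0.0732  0.1011]
1.5 [0.4628 0.3974 1.5213 0.1028]
```

Call:
jog_arm(increments=[78,-2,14,0,0,78,-5,32,0,0,78,-5,32,0,0,78,-5,32,0,0,78,-5,32,0,0,78,-5,32,0,0,78,-5,32,0,0,78,-5,32,0,0,78,-4,25,0,0,78,-3,14.7,0,0,78,0,0,0,0.12,78,0,0,0,0.13])

```text
time_s: 20.55
tool_pos: [0.46, 0.3967, 0.1188]
ee_rot: [-0.226, 0.974, -0.001, -0.001]
ft_force: [0.4, 0.1, 0.7]
opening: 0.0782
grip_force: 0.0
```

Call:
jog_arm(increments=[78,0,0,0,0.13,78,0,0,0,0.13,78,0,0,0,0.13,78,0,0,0,0.1,78,0,0,0,0,78,0,0,0,0])

```text
time_s: 21.15
tool_pos: [0.461, 0.3961, 0.1193]
ee_rot: [0.014, 1.0, -0.001, -0.001]
ft_force: [-0.0, -0.3, -0.7]
opening: 0.0777
grip_force: 0.0
```

```bash
python3 goto.py 463,397,70,1.54
```

```text
t 21.15 pos [461.  396.1 119.3] closeyaw 1.542 q6 -0.9 F [-0.  -0.3 -0.7] tilt -1.0 open 77.7
463,397,70,1.54 shift [-2.   1.  49.3] twist 0.002
```

Call:
jog_arm(increments=[78,-2,1,15,0,78,0,0,20,0,78,0,0,12,0,78,0,0,0,0,78,0,0,0,0])

```text
time_s: 21.65
tool_pos: [0.4633, 0.3973, 0.0724]
ee_rot: [0.015, 1.0, -0.0, -0.0]
ft_force: [0.7, -0.4, 0.5]
opening: 0.0783
grip_force: 0.0
```

```bash
python3 goto.py 463,397,21,1.54
python3 - <<'E'
from fit import *
P={n:cam(n) for n in('top','side')}
def crop(n,X):
    u,v=proj(P[n],X).astype(int)-30;return cv2.resize(P[n]['pixels'][v:v+60,u:u+60,::-1],(300,300),interpolation=cv2.INTER_CUBIC)
L=[.609,.157,.03];J=[.463,.397,.04]
cv2.imwrite('pics/g5.png',np.vstack([np.hstack([crop('top',L),crop('side',L)]),np.hstack([crop('top',J),crop('side',J)])]))
E
```

```text
t 21.65 pos [463.3 397.3  72.4] closeyaw 1.54 q6 -0.9 F [ 0.7 -0.4  0.5] tilt -1.0 open 78.3
463,397,21,1.54 shift [ 0.3 -0.2 51.4] twist 0.0
```

View pics/g5.png

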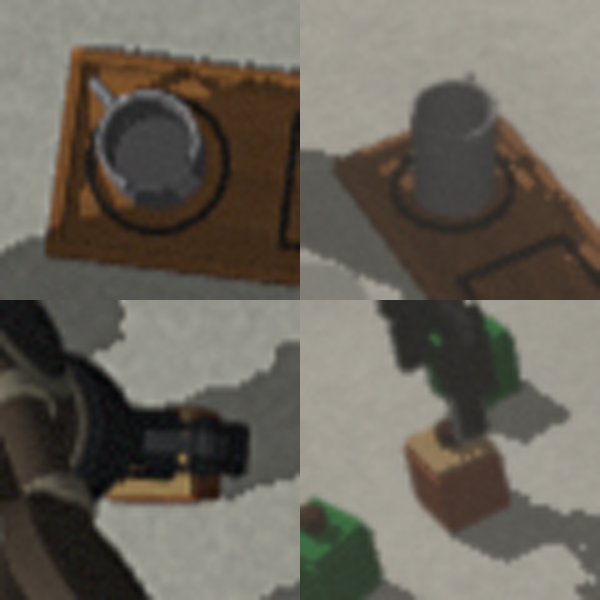

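The jug stands inside the small ring, with its foot at about (455,205) in the upper right crop. The fingers straddle the knobbed terracotta box at (455,480).

Call:
jog_arm(increments=[78,0,0,12,0,78,0,0,18,0,78,0,0,14,0,78,0,0,7,0,70,0,0,0,0,62,0,0,0,0,54,0,0,0,0,46,0,0,0,0,40,0,0,0,0,40,0,0,0,0,40,0,0,0,0])

```text
time_s: 22.85
tool_pos: [0.4646, 0.3982, 0.0233]
ee_rot: [0.015, 1.0, 0.001, 0.001]
ft_force: [0.9, 0.3, 5.1]
opening: 0.0479
grip_force: 41.4
```

```bash
python3 goto.py
```

```text
t 22.85 pos [464.6 398.2  23.3] closeyaw 1.54 q6 -0.9 F [0.9 0.3 5.1] tilt -1.0 open 47.9
```

Call:
jog_arm(increments=[40,0,0,-5,0,40,0,0,-15,0,40,0,0,-25,0,40,0,0,-25,0,40,0,0,-20,0,40,0,0,-5,0,40,0,0,0,0,40,0,0,0,0])

```text
time_s: 23.65
tool_pos: [0.4626, 0.3968, 0.1159]
ee_rot: [0.015, 1.0, -0.001, -0.001]
ft_force: [-0.4, 0.2, -2.5]
opening: 0.0478
grip_force: 41.0
```

```bash
python3 goto.py 598.4,52.5,117,1.473
```

```text
t 23.65 pos [462.6 396.8 115.9] closeyaw 1.54 q6 -0.9 F [-0.4  0.2 -2.5] tilt -1.0 open 47.8
598.4,52.5,117,1.473 shift [-146.3 -339.9   -0.9] twist 0.067
```

Call:
jog_arm(increments=[40,-6,-14,0,0,40,-14,-32,0,0,40,-16,-38,0,0,40,-16,-38,0,0,40,-16,-38,0,0,40,-16,-38,0,0,40,-16,-38,0,0,40,-16,-38,0,0,40,-14,-32,0,0,40,-10,-22,0,0,40,-6.3,-12,0,0,40,0,0,0,0.067])

```text
time_s: 24.85
tool_pos: [0.5994, 0.0506, 0.1161]
ee_rot: [0.051, 0.999, -0.0, -0.001]
ft_force: [-0.2, 0.6, -2.2]
opening: 0.0477
grip_force: 41.1
```

Call:
jog_arm(increments=[40,0,0,0,0,40,0,0,0,0])

```text
time_s: 25.05
tool_pos: [0.5984, 0.0533, 0.1163]
ee_rot: [0.048, 0.999, 0.0, -0.001]
ft_force: [-0.4, -0.1, -2.1]
opening: 0.0478
grip_force: 41.1
```

```bash
python3 goto.py 598.4,52.5,31,1.473
```

```text
t 25.05 pos [598.4  53.3 116.3] closeyaw 1.475 q6 -1.46 F [-0.4 -0.1 -2.1] tilt -1.0 open 47.8
598.4,52.5,31,1.473 shift [-0.2 -0.8 85.3] twist 0.002
```

Call:
jog_arm(increments=[40,0,-0.5,12,0,40,0,0,22,0,40,0,0,22,0,40,0,0,16,0,40,0,0,9,0,40,0,0,4,0,40,0,0,0,0,40,0,0,0,0])

```text
time_s: 25.85
tool_pos: [0.6002, 0.0527, 0.0329]
ee_rot: [0.049, 0.999, 0.0, 0.001]
ft_force: [-0.5, 0.8, -2.3]
opening: 0.048
grip_force: 41.0
```

```bash
python3 goto.py 598.4,52.5,27,1.473
```

```text
t 25.85 pos [600.2  52.7  32.9] closeyaw 1.473 q6 -1.46 F [-0.5  0.8 -2.3] tilt -1.0 open 48.0
598.4,52.5,27,1.473 shift [ 1.8 -0.4  5.9] twist 0.0
```

Call:
jog_arm(increments=[40,1.3,0,2,0,40,0,0,1.5,0,40,0,0,1,0,40,0,0,1,0,40,0,0,0,0,40,0,0,0,0])

```text
time_s: 26.45
tool_pos: [0.5982, 0.0527, 0.0273]
ee_rot: [0.049, 0.999, -0.0, 0.0]
ft_force: [-2.1, -0.4, 4.8]
opening: 0.0482
grip_force: 41.6
```

Contact; release to 60 only, then lift.

Call:
jog_arm(increments=[50,0,0,0,0,54,0,0,0,0,58,0,0,0,0,60,0,0,0,0,60,0,0,-5,0,60,0,0,-15,0,60,0,0,-35,0,60,0,0,-35,0,80,0,0,-10,0,80,0,0,0,0,80,0,0,0,0])

```text
time_s: 27.55
tool_pos: [0.5974, 0.0527, 0.1262]
ee_rot: [0.049, 0.999, -0.0, -0.0]
ft_force: [-0.2, -1.2, -0.6]
opening: 0.08
grip_force: 0.0
```

```bash
python3 - <<'E'
from fit import *
P={n:cam(n) for n in('top','side')}
M['cup_b']=M['cup'][:1]
for n in P:
    c=proj(P[n],[.4587,-.085,.03])
    for m in masks_of('cup',P[n])[:3]:
        d=np.hypot(*(np.array(m['rect'][:2])+np.array(m['rect'][2:])/2-c))
        if d<15:
            for a in(.1,.5): print(n,np.round(fit([(P[n],m['mask'])],'cup',(.4587,-.085),[a]),4),m['mask'].sum())
            break
def crop(n,X):
    u,v=proj(P[n],X).astype(int)-30;return cv2.resize(P[n]['pixels'][v:v+60,u:u+60,::-1],(300,300),interpolation=cv2.INTER_CUBIC)
L=[.598,.052,.03];J=[.459,-.085,.03]
cv2.imwrite('pics/g6.png',np.vstack([np.hstack([crop('top',L),crop('side',L)]),np.hstack([crop('top',J),crop('side',J)])]))
E
python3 goto.py
```

```text
top [ 0.4599 -0.0846  0.2972  0.1398] 483
top [ 0.4595 -0.0844  0.3864  0.1402] 483
side [ 0.4584 -0.0848 -0.4958  0.0569] 608
side [ 0.4584 -0.0848 -0.4836  0.0563] 608
t 27.75 pos [596.5  52.7 124.6] closeyaw 1.473 q6 -1.46 F [-0.8  0.1 -0.2] tilt -0.99999 open 80.2
```

View pics/g6.png

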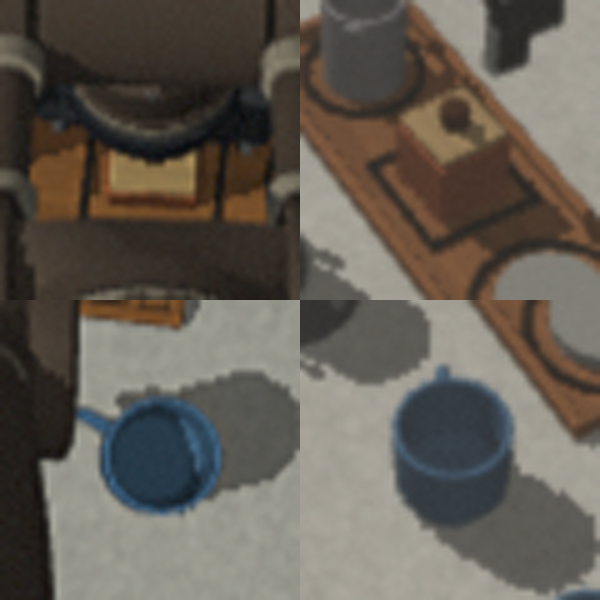

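The sugar box sits inside the square frame (knob at (457,112), upper right). The cup's handle points up-left in the top crop at (85,412), about 62° in world axes.

```bash
python3 goto.py 458.8,-84.7,125,1.473
```

```text
t 27.75 pos [596.5  52.7 124.6] closeyaw 1.473 q6 -1.46 F [-0.8  0.1 -0.2] tilt -0.99999 open 80.2
458.8,-84.7,125,1.473 shift [ 1.236e+02 -1.502e+02  1.000e-01] twist -0.0
```

Call:
jog_arm(increments=[80,12,-15,0,0,80,24,-30,0,0,80,26,-31,0,0,80,26,-31,0,0,80,22,-26,0,0,80,13.6,-17.2,0,0,80,0,0,0,0.14,80,0,0,0,0.14,80,0,0,0,0.14,80,0,0,0,0.14,80,0,0,0,0.14,80,0,0,0,0.14])

```text
time_s: 28.95
tool_pos: [0.4596, -0.0845, 0.1255]
ee_rot: [0.455, 0.891, -0.0, -0.001]
ft_force: [-0.3, -0.9, 0.0]
opening: 0.0803
grip_force: 0.0
```

Call:
jog_arm(increments=[80,0,0,0,0.14,80,0,0,0,0.14,80,0,0,0,0.14,80,0,0,0,0.14,80,0,0,0,0.14,80,0,0,0,0.14,80,0,0,0,0.14,80,0,0,0,0.14,80,0,0,0,0,80,0,0,0,0])

```text
time_s: 29.95
tool_pos: [0.4598, -0.0845, 0.1259]
ee_rot: [0.856, 0.517, -0.001, -0.001]
ft_force: [0.1, 0.5, 0.6]
opening: 0.08
grip_force: 0.0
```

```bash
python3 goto.py 458.8,-84.7,65,-0.49
```

```text
t 29.95 pos [459.8 -84.5 125.9] closeyaw -0.484 q6 0.21 F [0.1 0.5 0.6] tilt -1.0 open 80.0
458.8,-84.7,65,-0.49 shift [-0.6 -0.7 60.9] twist 0.006
```

Call:
jog_arm(increments=[80,-0.6,-0.7,15,0,80,0,0,22,0,80,0,0,16,0,80,0,0,8,0,80,0,0,0,0,80,0,0,0,0])

```text
time_s: 30.55
tool_pos: [0.4598, -0.0849, 0.0658]
ee_rot: [0.857, 0.516, 0.0, 0.0]
ft_force: [0.5, 0.0, -0.2]
opening: 0.0798
grip_force: 0.0
```

```bash
python3 goto.py 458.8,-84.7,22,-0.49
```

```text
t 30.55 pos [459.8 -84.9  65.8] closeyaw -0.486 q6 0.21 F [ 0.5  0.  -0.2] tilt -1.0 open 79.8
458.8,-84.7,22,-0.49 shift [-0.2 -1.  43.8] twist 0.004
```

Call:
jog_arm(increments=[80,0,-1,8,0,80,0,0,14,0,80,0,0,13,0,80,0,0,8,0,74,0,0,0,0,68,0,0,0,0,62,0,0,0,0,56,0,0,0,0,52,0,0,0,0,52,0,0,0,0,52,0,0,0,0])

```text
time_s: 31.65
tool_pos: [0.459, -0.0845, 0.0233]
ee_rot: [0.857, 0.516, 0.0, 0.0]
ft_force: [-1.8, 0.1, 7.0]
opening: 0.0574
grip_force: 43.0
```

Call:
jog_arm(increments=[52,0,0,-4,0,52,0,0,-12,0,52,0,0,-20,0,52,0,0,-20,0,52,0,0,-14,0,52,0,0,0,0,52,0,0,0,0])

```text
time_s: 32.35
tool_pos: [0.4587, -0.0844, 0.0929]
ee_rot: [0.857, 0.516, 0.0, 0.0]
ft_force: [-0.7, 0.6, -1.0]
opening: 0.0577
grip_force: 43.1
```

```bash
python3 goto.py 587.2,-52.2,92,-0.49
```

```text
t 32.35 pos [458.7 -84.4  92.9] closeyaw -0.487 q6 0.21 F [-0.7  0.6 -1. ] tilt -1.0 open 57.7
587.2,-52.2,92,-0.49 shift [88.6 98.4  1.1] twist 0.003
```

Call:
jog_arm(increments=[52,8,9,0,0,52,15,17,0,0,52,18,20,0,0,52,18,20,0,0,52,15,17,0,0,52,9,10,0,0,52,5.6,5.4,0,0,52,0,0,0,0,52,0,0,0,0,52,0,0,0,0])

```text
time_s: 33.35
tool_pos: [0.5858, -0.0522, 0.092]
ee_rot: [0.857, 0.516, -0.001, -0.001]
ft_force: [-0.5, -0.0, -1.0]
opening: 0.0578
grip_force: 43.1
```

```bash
python3 goto.py 587.2,-52.2,46,-0.49
```

```text
t 33.35 pos [585.8 -52.2  92. ] closeyaw -0.487 q6 0.32 F [-0.5 -0.  -1. ] tilt -1.0 open 57.8
587.2,-52.2,46,-0.49 shift [ 0.6  1.3 46. ] twist 0.003
```

Call:
jog_arm(increments=[52,0,0.5,10,0,52,0,0,15,0,52,0,0,12,0,52,0,0,6,0,52,0,0,3,0,52,0,0,0,0,52,0,0,0,0,52,0,0,0,0])

```text
time_s: 34.15
tool_pos: [0.5881, -0.0525, 0.0472]
ee_rot: [0.857, 0.516, 0.0, 0.0]
ft_force: [0.4, -0.3, -0.3]
opening: 0.0578
grip_force: 43.1
```

```bash
python3 goto.py 587.2,-52.2,39.5,-0.49;python3 - <<'E'
from fit import *
P={n:cam(n) for n in('top','side')}
def crop(n,X):
    u,v=proj(P[n],X).astype(int)-30;return cv2.resize(P[n]['pixels'][v:v+60,u:u+60,::-1],(400,400),interpolation=cv2.INTER_CUBIC)
L=[.588,-.052,.03]
cv2.imwrite('pics/g7.png',np.hstack([crop('top',L),crop('side',L)]))
E
```

```text
t 34.15 pos [588.1 -52.5  47.2] closeyaw -0.487 q6 0.32 F [ 0.4 -0.3 -0.3] tilt -1.0 open 57.8
587.2,-52.2,39.5,-0.49 shift [-0.2 -0.9  7.7] twist 0.003
```

View pics/g7.png

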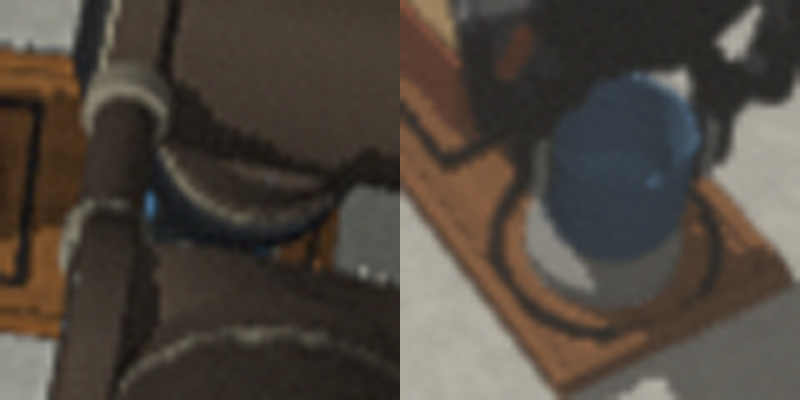

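Run:
```python
from fit import *
p=cam('side');u,v=proj(p,[.588,-.052,.03]).astype(int)-[25,30]
c=p['pixels'][v:v+50,u:u+50,::-1].astype(float)
c=255*np.clip(c/160,0,1)**.55
cv2.imwrite('pics/g8.png',cv2.resize(c.astype(np.uint8),(600,600),interpolation=cv2.INTER_CUBIC))
```

```text
(no output)
```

View pics/g8.png

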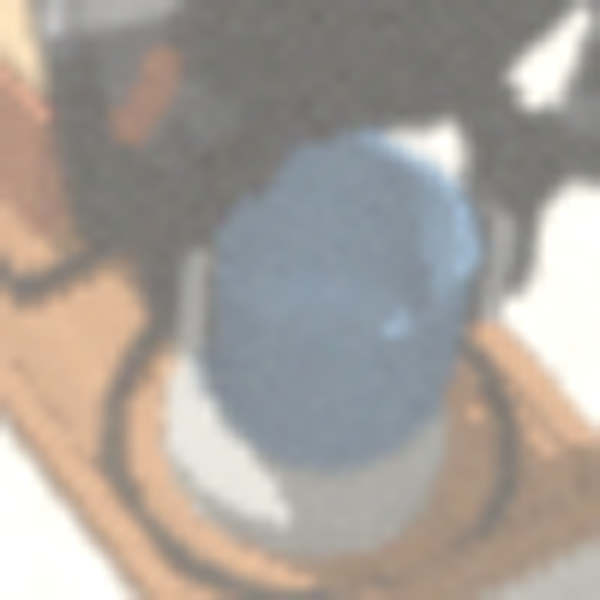

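The cup is upright between the pads (rim front near y=325, foot at (320,465)), centred over the coaster. Lower it.

Call:
jog_arm(increments=[52,0,-0.5,3,0,52,0,0,2,0,52,0,0,1,0,52,0,0,1,0,52,0,0,0.7,0,52,0,0,0,0,52,0,0,0,0])

```text
time_s: 35.0
tool_pos: [0.5868, -0.0521, 0.0393]
ee_rot: [0.857, 0.516, -0.0, -0.0]
ft_force: [-2.7, 0.8, 4.2]
opening: 0.0579
grip_force: 43.7
```

Call:
jog_arm(increments=[59,0,0,0,0,63,0,0,0,0,67,0,0,0,0,71,0,0,0,0,75,0,0,0,0,78,0,0,-4,0,78,0,0,-15,0,78,0,0,-35,0,78,0,0,-40,0,78,0,0,-35,0])

```text
time_s: 36.0
tool_pos: [0.5876, -0.0522, 0.171]
ee_rot: [0.857, 0.516, 0.001, 0.001]
ft_force: [1.5, -0.2, -0.5]
opening: 0.0783
grip_force: 0.0
```

Call:
jog_arm(increments=[78,25,-25,-25,0,78,25,-25,-25,0,78,25,-30,-15,0,78,25,-30,0,0,78,25,-30,0,0,78,20,-25,0,0,78,0,0,0,0,78,0,0,0,0])

```text
time_s: 36.8
tool_pos: [0.5091, 0.1537, 0.2341]
ee_rot: [0.856, 0.517, 0.001, 0.001]
ft_force: [0.2, 0.1, -0.4]
opening: 0.0782
grip_force: 0.0
```

```bash
python3 goto.py;python3 - <<'E'
from fit import *
P={n:cam(n) for n in('top','side')}
a=cv2.resize(P['top']['pixels'][140:220,245:385,::-1],(560,320),interpolation=cv2.INTER_CUBIC)
b=cv2.resize(P['side']['pixels'][150:260,290:412,::-1],(310,280),interpolation=cv2.INTER_CUBIC)
c=np.zeros((600,560,3),np.uint8);c[:320]=a;c[320:,:310]=b
d=cv2.resize(P['top']['pixels'][140:300,110:510,::-1],(250,100));c[320:420,310:]=d
cv2.imwrite('pics/g9.png',c)
E
```

```text
t 36.8 pos [509.1 153.7 234.1] closeyaw -0.485 q6 0.7 F [ 0.2  0.1 -0.4] tilt -1.0 open 78.2
```

View pics/g9.png

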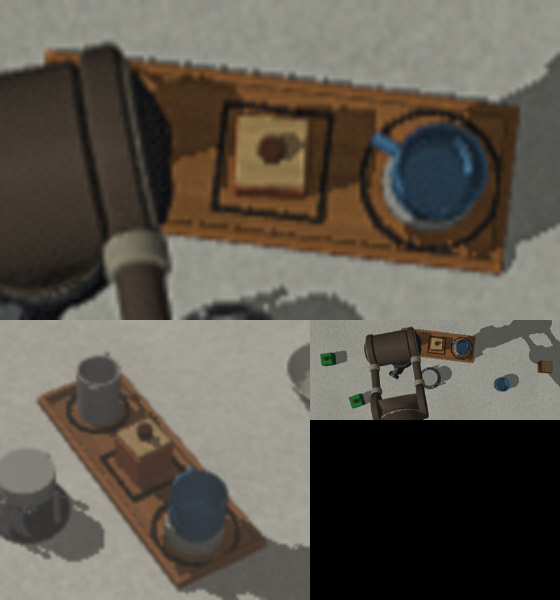

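The jug is in the small ring and the knobbed box is in the square frame. The cup stands upright on the coaster in the large ring, at (435,165), and the arm is clear.

```bash
python3 -c "
from plant import *
print(sign_off())"
```

```text
the job is handed in; nothing more can be done
None
```

The tray is laid and the job is handed in at about 37 s. The cup stands on the coaster in the large ring, the jug is in the small ring, the knobbed sugar box is in the square frame, the look-alikes are untouched, and the gripper is clear of everything.

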